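Sort the washing-up into its draining trays

TASK

Put the washed things where each kind drains: the steel tumbler and the green cup mouth down over the two prongs of the cup drainer, one on each, both spoons lying flat inside the white cutlery tray, and the wooden cooking stick lying flat inside the long metal tray. Leave the salt jar standing where it is.

Things in the scene. Friction and masses are not known exactly. Their poses are not given: they have to be found in the camera images.
- tumbler: Stainless steel tumbler standing mouth down, 78 mm tall, 64 mm across outside at the mouth below (66 over the lip), tapering to 55 mm at the closed end on top; wall 3 mm, inside depth 74 mm. Origin at the centre of the mouth, on the surface it stands on; z up along its axis.
- green_cup: Green plastic cup standing mouth down, 70 mm tall, 69 mm across outside at the mouth below (71 over the lip), tapering to 57 mm at the closed end on top; wall 3 mm, inside depth 66 mm. Origin at the centre of the mouth, on the surface it stands on; z up along its axis.
- spoon_a: Steel tablespoon, 190 mm long, lying bowl up. Origin at mid-length on its rest plane; x along it towards the bowl, z up. Oval bowl 58 x 38 mm, 11 mm deep, x = 36 to 95 mm. The handle arches: from x = -30 to 22 mm it is 9 mm wide, 5 mm thick, its middle 14.5 mm above the rest plane; its end touches down. Balances near x = 10 mm; grip across the handle at the origin. Either way round.
- spoon_b: Second steel tablespoon, 190 mm long, lying bowl up. Origin at mid-length on its rest plane; x along it towards the bowl, z up. Oval bowl 58 x 38 mm, 11 mm deep, x = 36 to 95 mm. The handle arches: from x = -30 to 22 mm it is 9 mm wide, 5 mm thick, its middle 14.5 mm above the rest plane; its end touches down. Balances near x = 10 mm; grip across the handle at the origin. Either way round.
- mwiko: Wooden cooking stick, a flat paddle 250 mm long, lying flat. Origin on its rest plane; x along it towards the blade, z up. Round handle 16 mm in diameter, axis 8 mm above the rest plane, x = -125 to 40 mm; oval blade 92 x 51 mm, 8 mm thick, x = 33 to 125 mm. Balances near x = 15 mm; grip across the handle at the origin. Either way round in the tray.
- cup_drainer: Low pale blue plastic cup drainer, fixed, 120 mm (x) by 190 mm (y). Origin at the centre of its underside, z up. The slotted floor on which the cups rest is 10 mm above the origin, the low rim 14 mm. Two upright prongs, 9 mm in diameter, stand at x = 0, y = -45 and +45 mm and end 60 mm above the origin.
- cutlery_tray: white plastic cutlery tray, open on top, fixed, 135 mm (x) by 215 mm (y) by 38 mm tall outside, walls and floor 4 mm (inside 127 x 207 mm), drain slots in the floor. Origin at the centre of its underside, long side along y, z up. Both spoons fit side by side along y.
- long_tray: long narrow aluminium tray for cooking sticks, open on top, fixed, 100 mm (x) by 285 mm (y) by 35 mm tall outside, walls and floor 4 mm (inside 92 x 277 mm). Origin at the centre of its underside, long side along y, z up.
- salt_jar: lidded glass salt jar, 56 mm across and 75 mm tall with a black lid, standing among the washed things; not part of the washing-up and to be left alone. Origin at the centre of its underside, z up.
There are look-alikes about, which are no part of the job. Leave any blue look-alike of the tumbler alone.

How it is judged:
At the end, for the whole second after the job is handed in: Cups mouth down over one prong each (axis within 28 mm of it, mouth on the floor to 6 mm, tilt under 0.1 rad); spoons in the cutlery tray (within 58 mm across, 30 mm along, tilt under 0.15 rad); stick in the long tray (42 mm across, 30 mm along, tilt under 0.1 rad); all released and at rest ((y of tumbler in the frame of cup_drainer between -0.073 and -0.017 m or y of tumbler in the frame of cup_drainer between 0.017 and 0.073 m) and x of tumbler in the frame of cup_drainer between -0.028 and 0.028 m and z of tumbler in the frame of cup_drainer between 0.004 and 0.016 m and angle between each of tumbler, green_cup, mwiko's own z axis and vertical below 0.1 rad and (y of green_cup in the frame of cup_drainer between -0.073 and -0.017 m or y of green_cup in the frame of cup_drainer between 0.017 and 0.073 m) and x of green_cup in the frame of cup_drainer between -0.028 and 0.028 m and z of green_cup in the frame of cup_drainer between 0.004 and 0.016 m and x of spoon_a in the frame of cutlery_tray between -0.058 and 0.058 m and y of spoon_a in the frame of cutlery_tray between -0.03 and 0.03 m and z of spoon_a in the frame of cutlery_tray between 0 and 0.025 m and angle between each of spoon_a, spoon_b's own z axis and vertical below 0.15 rad and x of spoon_b in the frame of cutlery_tray between -0.058 and 0.058 m and y of spoon_b in the frame of cutlery_tray between -0.03 and 0.03 m and z of spoon_b in the frame of cutlery_tray between 0 and 0.025 m and x of mwiko in the frame of long_tray between -0.042 and 0.042 m and y of mwiko in the frame of long_tray between -0.03 and 0.03 m and z of mwiko in the frame of long_tray between 0 and 0.016 m and linear speed of each of tumbler, green_cup, spoon_a, spoon_b, mwiko below 0.02 m/s); the robot touches nothing.
It fails at once if the salt jar is shifted by more than 30 mm or tipped over (distance of salt_jar from where it was at the start of the episode above 0.03 m or angle between salt_jar's own z axis and vertical above 0.3 rad).
It also fails if it takes over 122 s, if anything falls off the work surface, if the arm or the gripper's body presses on something with over 40 N, if the wrist force passes 120 N, or if a joint passes its speed limit or range.

ROBOT

A 7-joint arm with a two-finger parallel gripper is mounted at the origin on the work surface. World frame = base frame: x ahead of the robot, y to its left, z up, the work surface at z = 0. Lengths are in m, angles in rad, forces in N, time in s.
With the tool pointing down it reaches from about 0.425 to 0.925 m from the base axis. Payload 6.8 kg.
Tool frame: the origin (TCP) lies at the very end of the fingers, on their centre line; the grasp point (between the pads) lies 19 mm behind it (bot.grip_depth is the distance from the TCP to the grasp point, in m); z points along the fingers, y is the direction in which the jaws open and shut (so a half turn about z gives the same grasp; the last joint's range is limited). The gripper opens to 85 mm and grips with 20 to 120 N. Pads are 22 mm wide; open, the fingers measure 114 mm over their backs; the gripper's body (76 mm by 85 mm) begins 54 mm behind the grasp point. The pads swing forward as they close: fully open they stand 13 mm farther back than shut.
Start: joints at [-1.291, 0.477, 0.022, 1.555, -0.011, 1.109, -0.083], TCP at [0.255, 0.625, 0.231] pointing down, gripper open.
Joint ranges: [-2.96, 2.96], [-0.34, 2.1], [-1.41, 1.46], [0.24, 2.44], [-1.37, 4.51], [0.17, 1.92], [-2.96, 2.96]. Speed limits (rad/s): [2.39, 2.39, 3.14, 3.14, 3.14, 3.14, 3.14].

INTERFACE

Orientations are given as a unit quaternion [w, x, y, z].
In Python, from station import bot gives the robot as it stands.
- The arm moves only by the tool step_arm, never from a script. Its argument "increments" is a list of rows, each a list of 7 numbers: the shift along the world's x, y, z in m, then the turn, a rotation vector about the world's x, y, z in degrees, then the gripper command: -1 is fully open, 1 is shut, values between are in proportion. In form: [[dx, dy, dz, rx, ry, rz, fingers], ...]. A call has 1 to 10 rows; each row is the pose to reach, as a shift and turn from the pose commanded when the call began; what a row does not reach only later rows make up. A row lasts 1/12 s, in which the tool goes at most 41.7 mm and 7.16 degrees, less where a joint would pass 70% of its speed; a pose out of reach is approached as far as the arm can. A call with a gripper value outside its range is refused whole. The fingers move at their own pace and stop on an object; "force" is the grip in N (left out, the last holds). Time passes only in rows, so rows that repeat a pose let the fingers close. It gives the time, the measured TCP pose, the force and the opening at its end, in the units of the state.
- bot.get_obs(): the state, without advancing time (a new reading comes with each control period).
- bot.read_camera(name): name is "scene" or "top"; returns a dict with "color" (400x640x3 uint8, red, green, blue), "intrinsics" (3x3 intrinsics, pixels), "extrinsics" (4x4, takes a point from camera to world coordinates). Camera axes: x right, y up, looking along -z (the intrinsics and any distortion apply to the point x, -y, -z); pixel columns grow to the right and rows downward; lengths in m; the calibration is good to about 2 mm. A picture is of the moment at which its call begins. There is no depth.
- bot.hand_in(): hands the job in, once; it reports no verdict.
Trained networks look in the newest picture that a camera, given by its name, has taken for a name from the list of things; names that differ only in an ending like _2 or _b are one class to them, and where a whole thing is asked for, a point or a joint stands for the part that bears it (a point fixed in the world has none). Each returns a list of dicts, best first, with "conf" (0 to 1); they miss things now and then, are a little off and sometimes report something else, mostly with a low value. They report only what shows in the picture. A call takes as long as a camera call. They do not tell look-alikes from the thing itself.
- bot.recognise(thing, camera): "location" ([column, row] as shares, 0 to 1, of the picture: columns of its width, rows of its height, amid what is visible of it).
- bot.place_of(thing, camera): "location" ([column, row] as shares, 0 to 1, of the picture: columns of its width, rows of its height: a listed point, or the origin of a listed thing).
The state is a dict: "t": time; "q": joint angles; "joint_vel": joint speeds; "joint_torque": joint torques, N m; "eef_pos": TCP position; "tool_rot": TCP orientation; "contact_force": force on the tool from outside, world axes, zero at the start; "torque": the same for the moment, N m; "gripper_width": opening from 0.0 (shut) to 1.0 (fully open).
Only numpy, scipy, OpenCV 4.12 (cv2) and the standard library are available. Lean on these libraries where they do the work, as an engineer would, in place of code of your own. Each camera call takes 0.05 s, during which the arm holds its last target.

## Working session

There is one attempt and no reset: what is moved stays moved. The work goes in short steps, Python scripts to look and compute and a tool call to move; the robot and the scene stay as the last step left them, time stands still between calls to the robot, and variables do not carry over. Pictures are saved under pics/ and viewed, and the job is handed in when it is done.

Besides the shell and the picture viewer there is one more tool, called after "Call:" as name(argument=value, ...) on one line, values as JSON. step_arm: Moves the arm, as the interface text tells. Its arguments: {"type":"object","properties":{"increments":{"type":"array","items":{"type":"array","items":{"type":"number"}}},"force":{"type":"number"}},"required":["increments"]}

```bash
ls; mkdir -p pics; python3 - <<'E'
from station import bot
import cv2,numpy as np,pickle
print(bot.get_obs())
for c in ["scene","top"]:
    r=bot.read_camera(c)
    cv2.imwrite(f"pics/{c}0.png",r["color"][:,:,::-1]); pickle.dump(r,open(f"{c}0.pkl","wb"))
    print(c,r["intrinsics"],r["extrinsics"])
E
```

```text
pics
{'t': 0.0, 'q': array([-1.2911006 ,  0.4777921 ,  0.02236622,  1.55641647, -0.01148882,
        1.10929531, -0.08307139]), 'joint_vel': array([ 0.000191  , -0.00102033,  0.00160961, -0.0019032 , -0.0030167 ,
        0.00222137,  0.00077163]), 'joint_torque': array([ 2.48969618e-04, -5.96465313e+01,  1.60800677e+00, -2.81175578e+01,
        1.24623507e-02,  9.62721213e-03, -1.73072215e-05]), 'eef_pos': array([0.25506474, 0.62433663, 0.23034636]), 'tool_rot': array([-9.55794887e-05,  1.92669378e-01,  9.81263327e-01, -8.86203284e-04]), 'contact_force': array([-0.85886519,  0.13900458,  0.40763969]), 'torque': array([-0.04183326, -0.03986272, -0.00619412]), 'gripper_width': 1.0003943744942962}
scene [[386.76772094   0.         319.42425258]
 [  0.         386.76772094 199.06987548]
 [  0.           0.           1.        ]] [[ 0.56264269 -0.67344587  0.47948291  0.98884442]
 [ 0.82665721  0.46422983 -0.31800712 -0.34279436]
 [-0.00842969  0.57529238  0.8179044   0.89318134]
 [ 0.          0.          0.          1.        ]]
top [[447.62694352   0.         320.92966437]
 [  0.         447.62694352 203.20218506]
 [  0.           0.           1.        ]] [[-0.02653951  0.99250412 -0.11929473  0.34880056]
 [-0.99959601 -0.02513414  0.01327009  0.01246002]
 [ 0.01017224  0.11959872  0.9927702   1.21977531]
 [ 0.          0.          0.          1.        ]]
```

View pics/scene0.png

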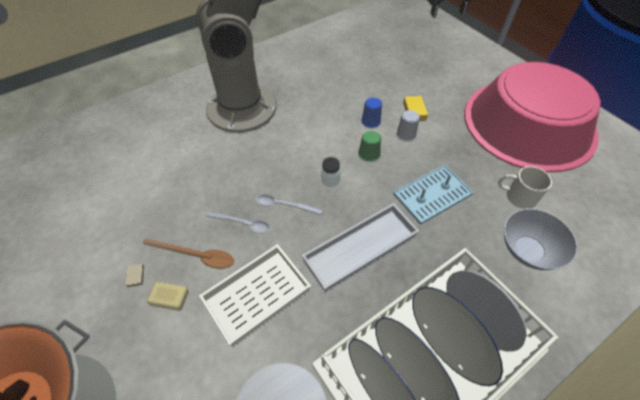

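View pics/top0.png

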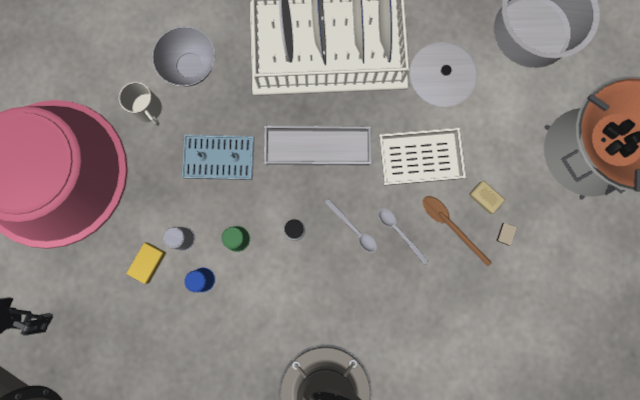

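```bash
python3 - <<'E'
from station import bot
for n in "tumbler green_cup spoon_a mwiko cup_drainer cutlery_tray long_tray salt_jar".split():
    for c in ["top","scene"]:
        for f in (bot.recognise,bot.place_of):
            print(n,c,f.__name__,[(round(d["conf"],2),round(d["location"][0]*640,1),round(d["location"][1]*400,1)) for d in f(n,c)[:5]])
E
```

```text
tumbler top call [(0.94, 176.5, 237.0)]
tumbler top call [(0.94, 202.4, 281.1), (0.88, 177.3, 237.6)]
tumbler scene call [(0.92, 405.6, 124.7), (0.69, 370.2, 115.0)]
tumbler scene call [(0.92, 406.0, 134.0), (0.76, 368.6, 120.1)]
green_cup top call [(0.82, 237.7, 241.2), (0.22, 177.4, 238.1)]
green_cup top call [(0.58, 240.6, 239.6)]
green_cup scene call [(0.67, 372.3, 148.8)]
green_cup scene call [(0.61, 371.3, 155.2)]
spoon_a top call [(0.78, 362.9, 238.1), (0.66, 394.4, 220.4), (0.46, 420.8, 159.6)]
spoon_a top call [(0.85, 349.7, 224.4), (0.84, 400.1, 234.9)]
spoon_a scene call [(0.82, 248.2, 222.6), (0.73, 271.3, 201.3)]
spoon_a scene call [(0.86, 290.9, 208.9), (0.71, 234.2, 220.5)]
mwiko top call [(0.72, 442.6, 217.3), (0.45, 395.5, 223.7)]
mwiko top call [(0.6, 455.8, 233.7)]
mwiko scene call [(0.87, 206.3, 253.8)]
mwiko scene call [(0.86, 188.5, 256.8)]
cup_drainer top call [(0.61, 215.8, 158.3)]
cup_drainer top call [(0.68, 220.9, 155.3)]
cup_drainer scene call [(0.66, 431.8, 193.3), (0.25, 405.8, 125.8)]
cup_drainer scene call [(0.6, 431.7, 192.2), (0.19, 358.3, 252.9)]
cutlery_tray top call [(0.59, 419.0, 158.0)]
cutlery_tray top call [(0.68, 416.8, 161.7), (0.67, 457.1, 228.5)]
cutlery_tray scene call [(0.92, 253.0, 296.0)]
cutlery_tray scene call [(0.63, 257.5, 297.0)]
long_tray top call [(0.77, 315.5, 147.9)]
long_tray top call [(0.61, 317.1, 148.2)]
long_tray scene call [(0.86, 356.2, 252.3)]
long_tray scene call [(0.88, 358.4, 253.5)]
salt_jar top call [(0.69, 292.6, 230.3)]
salt_jar top call [(0.64, 293.9, 232.4)]
salt_jar scene call [(0.59, 331.8, 169.6), (0.51, 357.8, 249.3)]
salt_jar scene call [(0.94, 329.4, 179.1)]
```

The scene picture shows the silver tumbler at (408,125), a blue look-alike at (372,112), the green cup at (370,146), the jar at (331,172), the spoons at (288,204) and (238,221), and the stick at (190,254). The top view shows the tumbler at (175,237), blue at (199,280), and the trays and drainer in the row at v≈150. Tumbler candidates are silver (175,237) and blue (199,280). Silver fits "stainless steel", and I'll confirm that with a crop.

```bash
cat > h.py <<'E'
import numpy as np,pickle,cv2
from scipy.optimize import least_squares
C={c:pickle.load(open(f"{c}0.pkl","rb")) for c in ["scene","top"]}
def proj(c,p):
    r=C[c];E=r["extrinsics"];q=(np.asarray(p)-E[:3,3])@E[:3,:3]
    k=r["intrinsics"]; return np.array([k[0,0]*q[...,0]/-q[...,2]+k[0,2], k[1,1]*-q[...,1]/-q[...,2]+k[1,2]]).T
def ray(c,uv):
    r=C[c];E=r["extrinsics"];k=r["intrinsics"]
    d=np.array([(uv[0]-k[0,2])/k[0,0],-(uv[1]-k[1,2])/k[1,1],-1.]);return E[:3,3],E[:3,:3]@d
def atz(c,uv,z):
    o,d=ray(c,uv);return o+d*(z-o[2])/d[2]
def tri(a,b):  # a: top px, b: scene px
    f=lambda p:np.r_[proj("top",p)-a,proj("scene",p)-b]
    s=least_squares(f,[.5,0,0.]);return s.x,s.fun
E
python3 - <<'E'
from h import *
im=C["top"]["color"][:,:,::-1]
a=cv2.resize(im[200:300,120:270],None,fx=5,fy=5,interpolation=cv2.INTER_CUBIC);cv2.imwrite("pics/c1.png",a)
a=cv2.resize(im[120:190,175:475],None,fx=2.6,fy=2.6,interpolation=cv2.INTER_CUBIC);cv2.imwrite("pics/c2.png",a)
a=cv2.resize(im[185:275,320:500],None,fx=4.4,fy=4.4,interpolation=cv2.INTER_CUBIC);cv2.imwrite("pics/c3.png",a)
s=C["scene"]["color"][:,:,::-1]
a=cv2.resize(s[80:220,310:480],None,fx=4,fy=4,interpolation=cv2.INTER_CUBIC);cv2.imwrite("pics/c4.png",a)
a=cv2.resize(s[185:345,135:335],None,fx=3.7,fy=3.7,interpolation=cv2.INTER_CUBIC);cv2.imwrite("pics/c5.png",a)
D={"tumbler":((177.3,237.6),(406,134)),"green":((240.6,239.6),(371.3,155.2)),"spA":((349.7,224.4),(290.9,208.9)),"spB":((400.1,234.9),(234.2,220.5)),"mw":((455.8,233.7),(188.5,256.8)),"drain":((220.9,155.3),(431.7,192.2)),"cut":((416.8,161.7),(257.5,297)),"long":((317.1,148.2),(358.4,253.5)),"salt":((293.9,232.4),(329.4,179.1))}
for k,(a,b) in D.items(): x,f=tri(a,b);print(k,x.round(3),f.round(1),atz("top",a,0.0).round(3),atz("scene",b,0.0).round(3))
E
```

```text
tumbler [ 0.409  0.387 -0.008] [ 1.2  0.9  1.8 -0.2] [0.411 0.388 0.   ] [0.412 0.375 0.   ]
green [ 0.407  0.226 -0.013] [-2.6 -1.7 -3.5  0.4] [0.401 0.217 0.   ] [0.42  0.228 0.   ]
spA [ 0.438 -0.079 -0.014] [-1.2 -0.6 -1.3  0.1] [ 0.435 -0.081  0.   ] [ 0.448 -0.079  0.   ]
spB [ 0.4   -0.222  0.006] [ 2.2  0.9  2.4 -0.1] [ 0.403 -0.217  0.   ] [ 0.392 -0.227 -0.   ]
mw [ 0.404 -0.377 -0.03 ] [-0.9 -0.3 -0.9  0. ] [ 0.402 -0.37   0.   ] [ 0.424 -0.374  0.   ]
drain [0.633 0.268 0.017] [-0.5 -0.4 -0.6  0.1] [0.636 0.27  0.   ] [0.627 0.281 0.   ]
cut [ 0.609 -0.278 -0.021] [-0.1 -0.  -0.1  0. ] [ 0.605 -0.274  0.   ] [ 0.618 -0.28   0.   ]
long [ 0.655  0.001 -0.024] [ 0.5  0.3  0.5 -0.1] [0.65  0.003 0.   ] [ 0.663 -0.009  0.   ]
salt [ 0.418  0.072 -0.008] [-0. -0. -0.  0.] [0.417 0.072 0.   ] [0.423 0.069 0.   ]
```

View pics/c1.png

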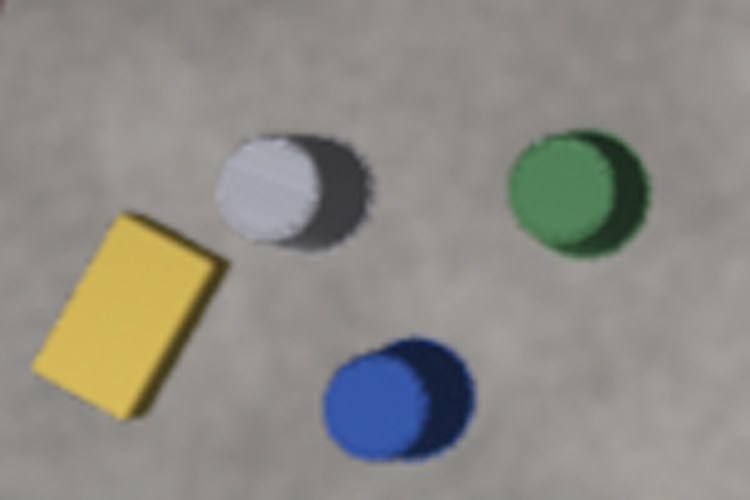

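View pics/c2.png

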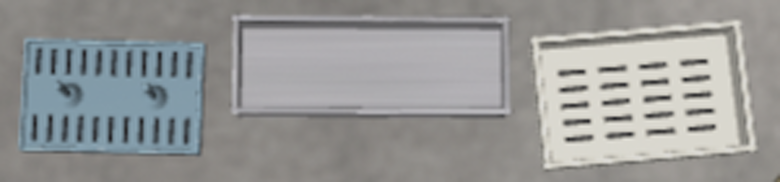

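View pics/c3.png

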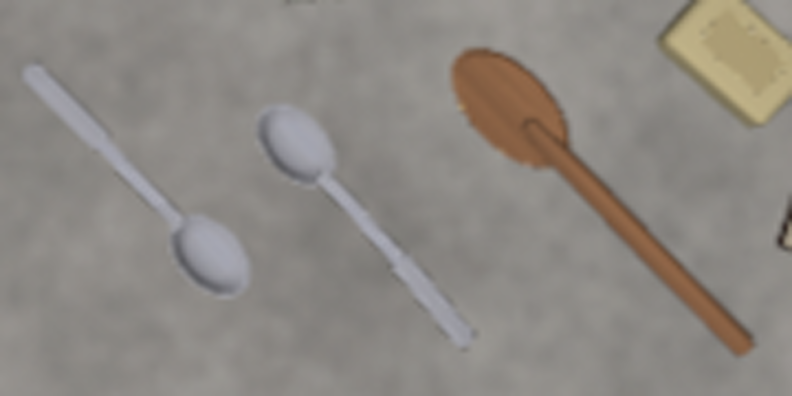

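View pics/c4.png

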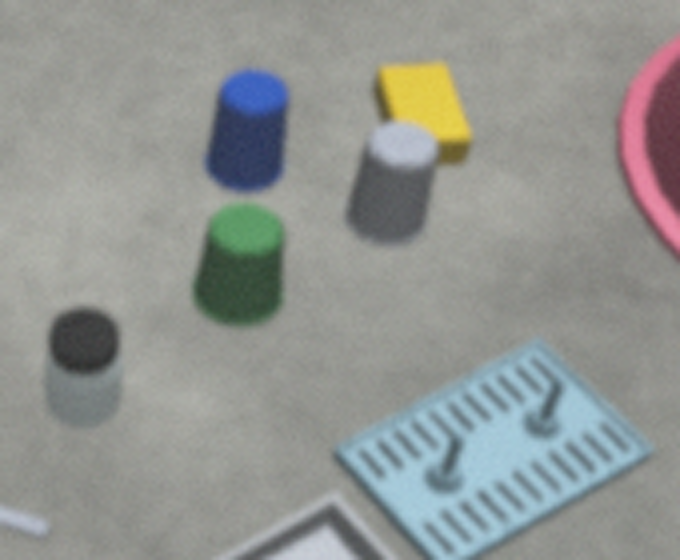

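View pics/c5.png

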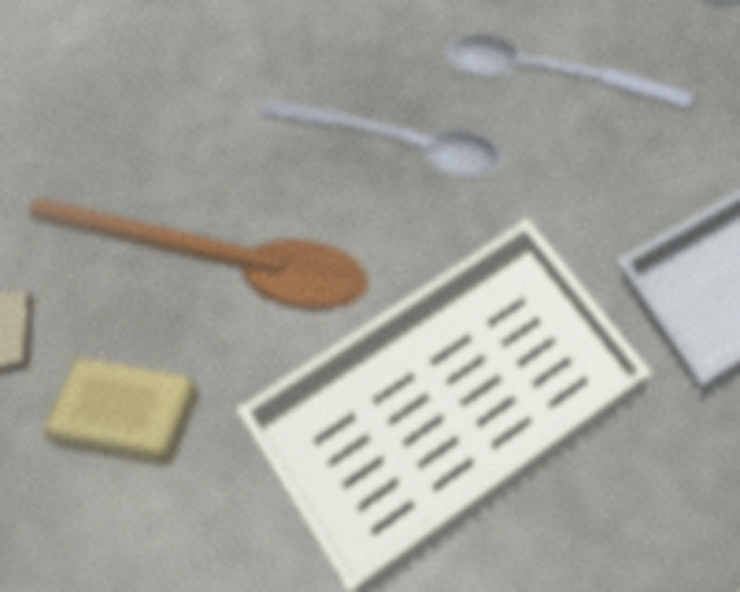

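The crops confirm the silver cup (top disc ≈(173,237)) is the steel tumbler and the blue one (196,280) is the look-alike. One spoon has its bowl toward the robot (374,250), and the other has its bowl away (382,213). Next I fit the poses from features picked in both views.

```bash
cat > fit.py <<'E'
from h import *
def cr(U,s,o): return (np.array(U,float)+.5)/s-.5+np.array(o)
T1=lambda *U:cr(U,5,(120,200)); T2=lambda *U:cr(U,2.6,(175,120)); T3=lambda *U:cr(U,4.4,(320,185))
S4=lambda *U:cr(U,4,(310,80)); S5=lambda *U:cr(U,3.7,(135,185))
def show(n,t,s): x,f=tri(t,s);print(n,x.round(4),"res",f.round(1));return x
show("tumbler top",T1(268,189),S4(404,144)); show("green top",T1(562,188),S4(248,229)); 
R={}
R["A_h"]=show("A handle end",T3(30,72),S5(690,100));R["A_b"]=show("A bowl tip",T3(238,290),S5(449,50))
R["B_h"]=show("B handle end",T3(466,342),S5(263,108));R["B_b"]=show("B bowl tip",T3(267,112),S5(497,158))
R["M_h"]=show("M handle end",T3(745,348),S5(33,207));R["M_b"]=show("M blade tip",T3(458,58),S5(366,287))
for k in "ABM":
    d=R[k+"_b"]-R[k+"_h"];print(k,"mid",((R[k+"_b"]+R[k+"_h"])/2).round(4),"len",np.linalg.norm(d[:2]).round(3),"yaw",np.degrees(np.arctan2(d[1],d[0])).round(1))
def rect(n,tops,scs,sx,sy,h):
    # corners in order: far-left(+x,+y), far-right(+x,-y), near-right, near-left ; in top image
    c=np.array([[sx,sy],[sx,-sy],[-sx,-sy],[-sx,sy]])/2
    def P(p): 
        ca,sa=np.cos(p[2]),np.sin(p[2]);return np.c_[p[0]+c[:,0]*ca-c[:,1]*sa,p[1]+c[:,0]*sa+c[:,1]*ca,np.full(4,p[3])]
    def f(p):
        X=P(p);r=[(proj("top",X)-tops).ravel()]
        for i,s in enumerate(scs):
            if s is not None:r.append(proj("scene",X[i])-s)
        return np.concatenate(r)
    s=least_squares(f,[.63,0,0,h],loss="soft_l1");print(n,s.x[:2].round(4),"yaw",np.degrees(s.x[2]).round(2),"z",s.x[3].round(4),"res",s.fun.round(1))
rect("drainer",np.array([T2(25,40),T2(205,42),T2(203,155),T2(22,150)]),[S4(652,450),None,S4(335,452),S4(538,340)],.12,.19,.014)
rect("cut",np.array([T2(533,39),T2(740,23),T2(755,149),T2(546,166)]),[S5(648,375),S5(350,588),S5(240,410),S5(530,222)],.135,.215,.038)
rect("long",np.array([T2(235,17),T2(510,18),T2(508,114),T2(234,112)]),[np.array([417.5,233]),np.array([329,286.5]),np.array([304.,255]),np.array([396.,206.5])],.1,.285,.035)
E
python3 fit.py
```

```text
tumbler top [0.4092 0.3764 0.0748] res [-0.5 -0.3 -0.7  0.1]
green top [0.4061 0.2287 0.0672] res [-0.5 -0.3 -0.7  0.1]
A handle end [ 5.021e-01 -1.740e-02  1.000e-04] res [-0.6 -0.3 -0.7  0.1]
A bowl tip [ 0.3626 -0.1428  0.0032] res [-0.1 -0.1 -0.2  0. ]
B handle end [ 0.3272 -0.2823 -0.001 ] res [-0.3 -0.1 -0.3  0. ]
B bowl tip [ 0.4716 -0.1632  0.0123] res [-0.4 -0.2 -0.5  0. ]
M handle end [ 0.3189 -0.4516  0.0083] res [-0. -0. -0. -0.]
M blade tip [ 0.5035 -0.2861  0.001 ] res [-0.4 -0.2 -0.4  0. ]
A mid [ 0.4324 -0.0801  0.0017] len 0.188 yaw -138.1
B mid [ 0.3994 -0.2227  0.0057] len 0.187 yaw 39.5
M mid [ 0.4112 -0.3688  0.0046] len 0.248 yaw 41.9
drainer [0.6314 0.2764] yaw -2.29 z 0.0079 res [ 0.2 -0.4 -0.4 -0.1 -1.  -0.9 -0.9 -0.  -0.6  0.2 -1.1 -0.2 -1.3  0.2]
cut [ 0.6147 -0.2798] yaw 3.12 z 0.0337 res [ 0.1 -0.4 -1.3 -0.3 -1.2 -0.2 -0.  -0.5 -0.9 -0.4 -0.5 -0.4  0.2 -0.
 -1.   0.6]
long [0.6549 0.0042] yaw -2.41 z 0.0244 res [-0.2 -0.7 -2.2  0.8 -1.5 -0.4 -0.9 -1.4  0.1 -0.5 -4.7  1.6 -1.1  0.8
 -2.4 -1.1]
```

```bash
python3 - <<'E'
from h import *
s=C["scene"]["color"][:,:,::-1]
a=cv2.resize(s[195:295,295:425],None,fx=6,fy=6,interpolation=cv2.INTER_CUBIC);cv2.imwrite("pics/c6.png",a)
im=C["top"]["color"][:,:,::-1]
a=cv2.resize(im[120:185,175:380],None,fx=3.9,fy=3.9,interpolation=cv2.INTER_CUBIC);cv2.imwrite("pics/c7.png",a)
print("blue",atz("top",(195.5,280.5),.078))
E
```

```text
blue [0.2986279  0.31711434 0.078     ]
```

View pics/c6.png

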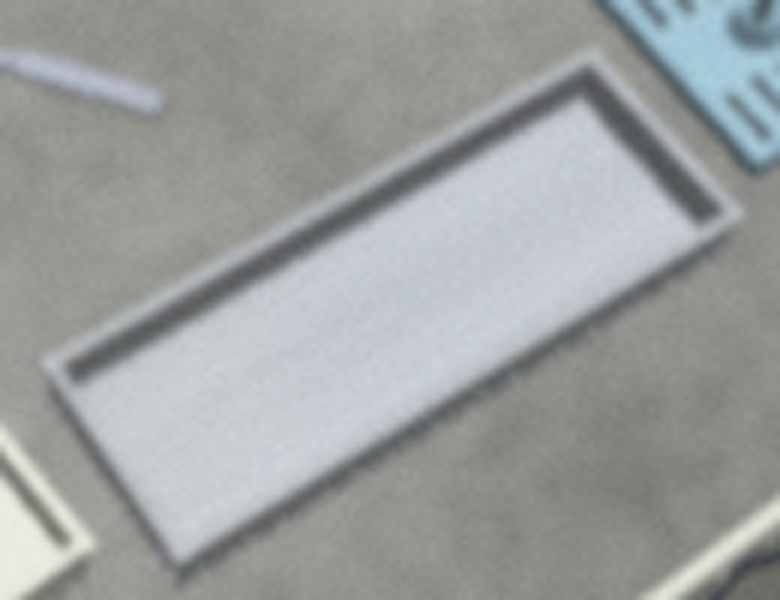

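View pics/c7.png

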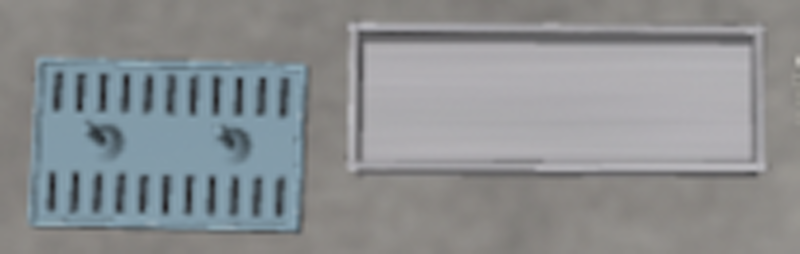

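```bash
cat >> fit.py <<'E'
print("----")
T7=lambda *U:cr(U,3.9,(175,120)); S6=lambda *U:cr(U,6,(295,195))
rect("long",np.array([T7(350,26),T7(762,29),T7(764,168),T7(350,168)]),[S6(738,213),S6(182,562),S6(47,366),S6(592,54)],.1,.285,.035)
rect("drain",np.array([T7(37,61),T7(307,65),T7(300,230),T7(32,227)]),[S4(652,450),None,S4(335,452),S4(538,340)],.12,.19,.014)
show("prong+y tip",T7(91,128),S4(557,383));show("prong-y tip",T7(222,130),S4(456,438))
E
python3 fit.py | sed -n '/----/,$p'
```

```text
----
long [0.6535 0.0031] yaw -1.42 z 0.0299 res [ 0.4  0.  -1.  -0.6 -1.  -0.4 -0.1 -0.4 -0.5  0.3 -0.4 -0.6 -0.1 -0.1
 -0.8  0. ]
drain [0.6312 0.2778] yaw -2.24 z 0.0065 res [-0.  -0.4 -0.6 -0.4 -0.2 -0.1 -0.9 -0.3 -0.4  0.2 -0.9 -0.2 -1.1  0.2]
prong+y tip [0.6335 0.3203 0.0552] res [-0.5 -0.4 -0.6  0.1]
prong-y tip [0.6294 0.231  0.0556] res [-0.3 -0.2 -0.4  0.1]
```

Call:
step_arm(increments=[[0.154, -0.248, 0, 0, 0, 0, -1], [0.154, -0.248, 0, 0, 0, 0, -1], [0.154, -0.248, 0, 0, 0, 0, -1], [0.154, -0.248, 0, 0, 0, 0, -1], [0.154, -0.248, 0, 0, 0, 0, -1], [0.154, -0.248, 0, 0, 0, 0, -1], [0.154, -0.248, 0, 0, 0, 0, -1], [0.154, -0.248, 0, 0, 0, 0, -1], [0.154, -0.248, 0, 0, 0, 0, -1], [0.154, -0.248, 0, 0, 0, 0, -1]], force=40)

```text
t: 2.53
eef_pos: [0.4091, 0.3773, 0.2315]
tool_rot: [-0.0, 0.193, 0.981, 0.0]
contact_force: [0.2, 0.1, -0.0]
gripper_width: 1.005
```

Call:
step_arm(increments=[[0, 0, -0.04, 0, 0, 0, -1], [0, 0, -0.08, 0, 0, 0, -1], [0, 0, -0.11, 0, 0, 0, -1], [0, 0, -0.14, 0, 0, 0, -1], [0, 0, -0.16, 0, 0, 0, -1], [0, 0, -0.18, 0, 0, 0, -1], [0, 0, -0.2, 0, 0, 0, -1], [0, 0, -0.2, 0, 0, 0, -1]])

```text
t: 3.2
eef_pos: [0.4059, 0.377, 0.0277]
tool_rot: [-0.002, 0.191, 0.982, -0.002]
contact_force: [-0.3, 0.3, -0.6]
gripper_width: 0.999
```

Call:
step_arm(increments=[[0, 0, 0, 0, 0, 0, 1], [0, 0, 0, 0, 0, 0, 1], [0, 0, 0, 0, 0, 0, 1], [0, 0, 0, 0, 0, 0, 1], [0, 0, 0, 0, 0, 0, 1], [0, 0, 0, 0, 0, 0, 1], [0, 0, 0, 0, 0, 0, 1], [0, 0, 0, 0, 0, 0, 1]], force=40)

```text
t: 3.87
eef_pos: [0.4096, 0.3782, 0.033]
tool_rot: [0.0, 0.192, 0.981, 0.001]
contact_force: [-2.1, 0.6, 7.4]
gripper_width: 0.662
```

Call:
step_arm(increments=[[0, 0, 0.03, 0, 0, 0, 1], [0, 0, 0.06, 0, 0, 0, 1], [0, 0, 0.1, 0, 0, 0, 1], [0, 0, 0.13, 0, 0, -7, 1], [0.02, 0, 0.13, 0, 0, -14, 1], [0.05, -0.01, 0.13, 0, 0, -21, 1], [0.08, -0.02, 0.13, 0, 0, -28, 1], [0.11, -0.03, 0.13, 0, 0, -35, 1], [0.14, -0.04, 0.13, 0, 0, -42, 1], [0.17, -0.05, 0.13, 0, 0, -49, 1]])

```text
t: 4.7
eef_pos: [0.5807, 0.3265, 0.1622]
tool_rot: [0.0, 0.585, 0.811, 0.001]
contact_force: [0.6, 0.1, -0.3]
gripper_width: 0.659
```

Call:
step_arm(increments=[[0.03, -0.008, 0, 0, 0, -7, 1], [0.054, -0.008, 0, 0, 0, -14, 1], [0.054, -0.008, 0, 0, 0, -21, 1], [0.054, -0.008, 0, 0, 0, -21, 1], [0.054, -0.008, 0, 0, 0, -21, 1], [0.054, -0.008, 0, 0, 0, -21, 1]])

```text
t: 5.2
eef_pos: [0.6323, 0.3196, 0.1615]
tool_rot: [-0.0, 0.719, 0.695, -0.0]
contact_force: [-0.3, -0.8, -0.1]
gripper_width: 0.659
```

```bash
cat > snap.py <<'E'
import sys,cv2,pickle
from station import bot
n=sys.argv[1]
o=[]
for c in sys.argv[2:]:
    r=bot.read_camera(c);cv2.imwrite(f"pics/{n}_{c}.png",r["color"][:,:,::-1])
print({k:bot.get_obs()[k].round(4) for k in ("eef_pos","tool_rot","q")})
E
python3 snap.py a scene top
```

```text
{'eef_pos': array([0.6324, 0.3195, 0.1616]), 'tool_rot': array([-4.000e-04,  7.195e-01,  6.945e-01,  1.000e-04]), 'q': array([-0.8257,  0.6247,  0.4112,  1.5499, -0.278 ,  1.0252, -0.3742])}
```

View pics/a_scene.png

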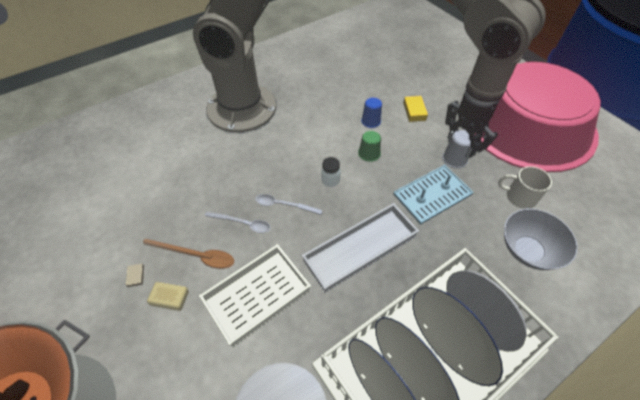

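Call:
step_arm(increments=[[0, 0, -0.03, 0, 0, 0, 1], [0, 0, -0.06, 0, 0, 0, 1], [0, 0, -0.08, 0, 0, 0, 1], [0, 0, -0.095, 0, 0, 0, 1], [0, 0, -0.105, 0, 0, 0, 1], [0, 0, -0.112, 0, 0, 0, 1], [0, 0, -0.116, 0, 0, 0, 1], [0, 0, -0.116, 0, 0, 0, 1], [0, 0, -0.116, 0, 0, 0, 1]])

```text
t: 6.05
eef_pos: [0.6339, 0.3192, 0.0463]
tool_rot: [0.0, 0.721, 0.693, 0.001]
contact_force: [-0.2, -0.8, -1.1]
gripper_width: 0.659
```

```bash
python3 snap.py b scene; python3 -c "
import cv2;a=cv2.imread('pics/b_scene.png')[90:240,380:520];cv2.imwrite('pics/b_c.png',cv2.resize(a,None,fx=4,fy=4,interpolation=2))"
```

```text
{'eef_pos': array([0.634 , 0.3192, 0.0465]), 'tool_rot': array([2.000e-04, 7.207e-01, 6.933e-01, 9.000e-04]), 'q': array([-0.7919,  0.7542,  0.3607,  1.6101, -0.3316,  0.8363, -0.336 ])}
```

View pics/b_c.png

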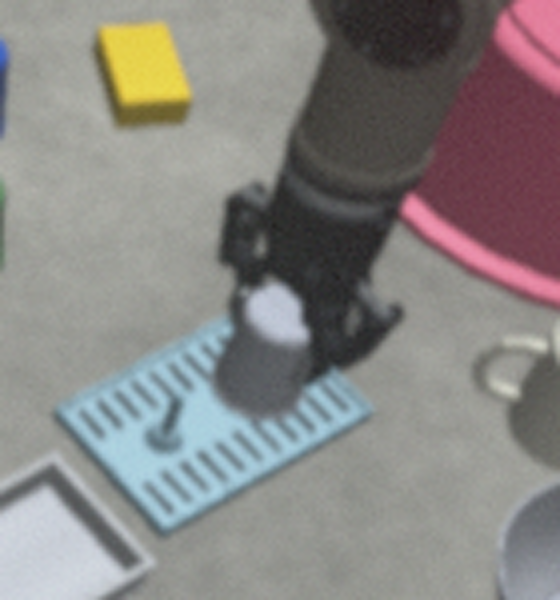

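The tumbler at crop (265,355) stands over the +y prong, with no contact yet. I'll go down the last few mm until force shows.

Call:
step_arm(increments=[[0, 0, -0.002, 0, 0, 0, 1], [0, 0, -0.004, 0, 0, 0, 1], [0, 0, -0.004, 0, 0, 0, 1], [0, 0, -0.004, 0, 0, 0, 1]])

```text
t: 6.43
eef_pos: [0.6341, 0.3193, 0.0431]
tool_rot: [0.0, 0.721, 0.693, 0.001]
contact_force: [-1.7, -1.4, 8.1]
gripper_width: 0.657
```

Call:
step_arm(increments=[[0, 0, 0, 0, 0, 0, 0], [0, 0, 0, 0, 0, 0, -1], [0, 0, 0, 0, 0, 0, -1], [0, 0, 0, 0, 0, 0, -1], [0, 0, 0, 0, 0, 0, -1], [0, 0, 0.02, 0, 0, 0, -1], [0, 0, 0.05, 0, 0, 0, -1], [0, 0, 0.09, 0, 0, 0, -1], [0, 0, 0.12, 0, 0, 0, -1], [0, 0, 0.12, 0, 0, 0, -1]])

```text
t: 7.27
eef_pos: [0.6373, 0.3201, 0.1689]
tool_rot: [0.002, 0.721, 0.693, 0.006]
contact_force: [1.1, -0.1, 0.2]
gripper_width: 0.999
```

Call:
step_arm(increments=[[-0.04, -0.015, 0, 0, 0, 0, -1], [-0.08, -0.03, 0, 0, 0, 0, -1], [-0.115, -0.045, 0, 0, 0, 0, -1], [-0.15, -0.06, 0, 0, 0, 0, -1], [-0.19, -0.075, 0, 0, 0, 0, -1], [-0.22, -0.09, 0, 0, 0, 0, -1], [-0.227, -0.091, 0, 0, 0, 0, -1], [-0.227, -0.091, 0, 0, 0, 0, -1], [-0.227, -0.091, 0, 0, 0, 0, -1]])

```text
t: 8.02
eef_pos: [0.407, 0.2287, 0.1618]
tool_rot: [-0.0, 0.72, 0.693, 0.001]
contact_force: [0.6, -1.0, -0.2]
gripper_width: 0.996
```

```bash
python3 snap.py d scene top
```

```text
{'eef_pos': array([0.408 , 0.2288, 0.1617]), 'tool_rot': array([4.000e-04, 7.207e-01, 6.933e-01, 9.000e-04]), 'q': array([-1.0361,  0.2357,  0.4525,  2.1315, -0.1421,  0.8004, -0.5342])}
```

View pics/d_scene.png

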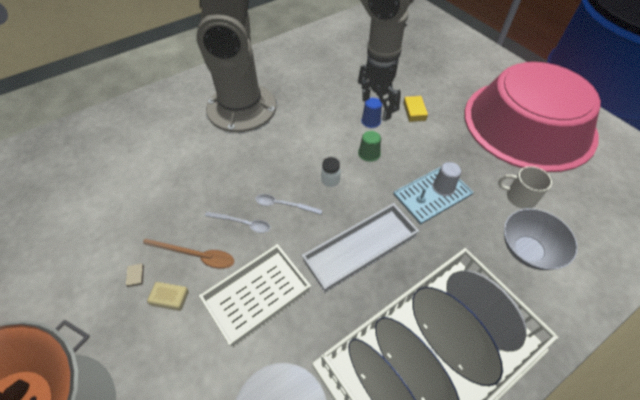

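The tumbler stands upright on the drainer at (447,178). Next I lower onto the green cup.

Call:
step_arm(increments=[[0, 0, -0.03, 0, 0, 0, -1], [0, 0, -0.06, 0, 0, 0, -1], [0, 0, -0.09, 0, 0, 0, -1], [0, 0, -0.11, 0, 0, 0, -1], [0, 0, -0.125, 0, 0, 0, -1], [0, 0, -0.135, 0, 0, 0, -1], [0, 0, -0.135, 0, 0, 0, -1], [0, 0, -0.135, 0, 0, 0, -1]])

```text
t: 8.78
eef_pos: [0.4071, 0.2279, 0.0261]
tool_rot: [0.0, 0.721, 0.693, -0.0]
contact_force: [0.3, -0.3, 0.2]
gripper_width: 0.999
```

Call:
step_arm(increments=[[0, 0, 0, 0, 0, 0, 1], [0, 0, 0, 0, 0, 0, 1], [0, 0, 0, 0, 0, 0, 1], [0, 0, 0, 0, 0, 0, 1], [0, 0, 0, 0, 0, 0, 1], [0, 0, 0, 0, 0, 0, 1], [0, 0, 0, 0, 0, 0, 1], [0, 0, 0, 0, 0, 0, 1]], force=35)

```text
t: 9.45
eef_pos: [0.4071, 0.2285, 0.0278]
tool_rot: [-0.0, 0.721, 0.693, 0.001]
contact_force: [-0.7, -0.8, 8.6]
gripper_width: 0.714
```

Call:
step_arm(increments=[[0, 0, 0.03, 0, 0, 0, 1], [0, 0, 0.07, 0, 0, 0, 1], [0, 0, 0.11, 0, 0, 0, 1], [0, 0, 0.13, 0, 0, 0, 1], [0.03, 0, 0.13, 0, 0, 0, 1], [0.07, 0, 0.13, 0, 0, 0, 1], [0.11, 0.001, 0.13, 0, 0, 0, 1], [0.15, 0.001, 0.13, 0, 0, 0, 1], [0.19, 0.001, 0.13, 0, 0, 0, 1], [0.222, 0.001, 0.13, 0, 0, 0, 1]])

```text
t: 10.28
eef_pos: [0.6311, 0.2288, 0.1574]
tool_rot: [0.001, 0.721, 0.693, 0.001]
contact_force: [-0.0, 0.9, -0.6]
gripper_width: 0.713
```

Call:
step_arm(increments=[[0, 0, 0, 0, 0, 0, 1], [0, 0, 0, 0, 0, 0, 1], [0, 0, 0, 0, 0, 0, 1]])

```text
t: 10.53
eef_pos: [0.6275, 0.2289, 0.1565]
tool_rot: [-0.0, 0.721, 0.693, -0.0]
contact_force: [0.0, 0.2, -0.5]
gripper_width: 0.713
```

```bash
python3 snap.py e scene top;  python3 -c "
import cv2;a=cv2.imread('pics/e_scene.png')[90:240,380:520];cv2.imwrite('pics/e_c.png',cv2.resize(a,None,fx=4,fy=4,interpolation=2))"
```

```text
{'eef_pos': array([0.6269, 0.2294, 0.1566]), 'tool_rot': array([-5.000e-04,  7.204e-01,  6.936e-01, -1.000e-04]), 'q': array([-0.7624,  0.573 ,  0.4591,  1.6658, -0.296 ,  0.9729, -0.2363])}
```

View pics/e_c.png

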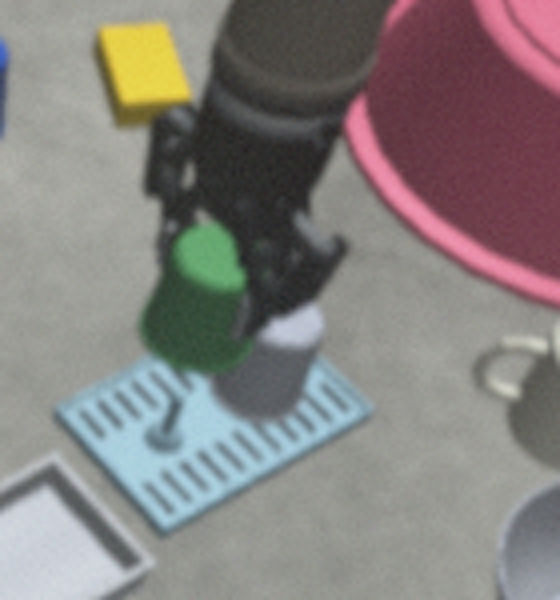

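Call:
step_arm(increments=[[0.003, 0, -0.03, 0, 0, 0, 1], [0.003, 0, -0.06, 0, 0, 0, 1], [0.003, 0, -0.08, 0, 0, 0, 1], [0.003, 0, -0.095, 0, 0, 0, 1], [0.003, 0, -0.105, 0, 0, 0, 1], [0.003, 0, -0.112, 0, 0, 0, 1], [0.003, 0, -0.116, 0, 0, 0, 1], [0.003, 0, -0.118, 0, 0, 0, 1], [0.003, 0, -0.119, 0, 0, 0, 1], [0.003, 0, -0.119, 0, 0, 0, 1]])

```text
t: 11.47
eef_pos: [0.6319, 0.2291, 0.0382]
tool_rot: [0.0, 0.721, 0.693, 0.001]
contact_force: [-0.3, -0.0, -0.2]
gripper_width: 0.71
```

Call:
step_arm(increments=[[0, 0, -0.001, 0, 0, 0, 1], [0, 0, -0.002, 0, 0, 0, 1], [0, 0, -0.002, 0, 0, 0, 1]])

```text
t: 11.72
eef_pos: [0.632, 0.2291, 0.0379]
tool_rot: [-0.0, 0.721, 0.693, 0.001]
contact_force: [-5.6, -1.5, 13.4]
gripper_width: 0.714
```

Call:
step_arm(increments=[[0, 0, 0, 0, 0, 0, 0], [0, 0, 0, 0, 0, 0, -1], [0, 0, 0, 0, 0, 0, -1], [0, 0, 0, 0, 0, 0, -1], [0, 0, 0, 0, 0, 0, -1], [0, 0, 0.02, 0, 0, 0, -1], [0, 0, 0.05, 0, 0, 0, -1], [0, 0, 0.09, 0, 0, 0, -1], [0, 0, 0.12, 0, 0, 0, -1], [0, 0, 0.12, 0, 0, 0, -1]])

```text
t: 12.55
eef_pos: [0.6354, 0.2296, 0.1624]
tool_rot: [0.002, 0.721, 0.693, 0.005]
contact_force: [1.7, 0.3, 1.0]
gripper_width: 1.002
```

Call:
step_arm(increments=[[-0.02, -0.03, 0, 0, 0, -5, 0], [-0.04, -0.06, 0, 0, 0, -10, 0], [-0.06, -0.095, 0, 0, 0, -15, 0], [-0.08, -0.13, 0, 0, 0, -20, 0], [-0.1, -0.165, 0, 0, 0, -25, 0], [-0.12, -0.2, 0, 0, 0, -30, 0], [-0.14, -0.23, 0, 0, 0, -35, 0], [-0.16, -0.265, 0, 0, 0, -40, 0], [-0.18, -0.295, 0, 0, 0, -46, 0], [-0.199, -0.309, 0, 0, 0, -46, 0]])

```text
t: 13.38
eef_pos: [0.4306, -0.0837, 0.1553]
tool_rot: [0.0, 0.936, 0.352, 0.0]
contact_force: [-0.4, -0.6, 1.1]
gripper_width: 0.506
```

Call:
step_arm(increments=[[0, 0, 0, 0, 0, 0, 0], [0, 0, 0, 0, 0, 0, 0], [0, 0, 0, 0, 0, 0, 0], [0, 0, 0, 0, 0, 0, 0]])

```text
t: 13.72
eef_pos: [0.4334, -0.0792, 0.1554]
tool_rot: [0.0, 0.934, 0.358, 0.0]
contact_force: [-0.4, 0.1, -0.2]
gripper_width: 0.5
```

```bash
python3 snap.py f scene top
```

```text
{'eef_pos': array([ 0.4331, -0.0793,  0.1553]), 'tool_rot': array([3.000e-04, 9.339e-01, 3.575e-01, 1.000e-04]), 'q': array([-0.6482,  0.2407,  0.7982,  2.2083, -0.245 ,  0.7784, -0.5281])}
```

View pics/f_scene.png

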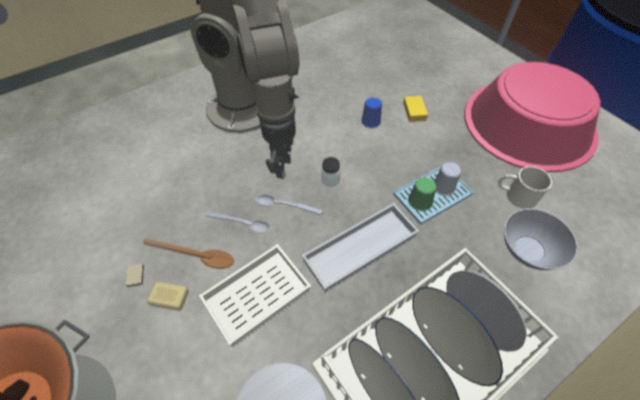

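View pics/f_top.png

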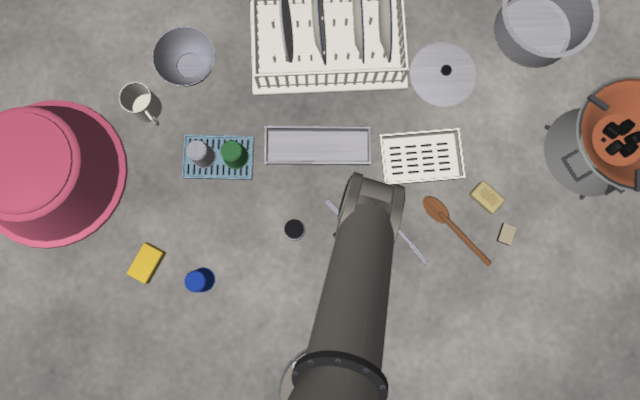

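Both cups sit on their prongs, at scene (424,192) and (447,178). Next I descend on spoon A.

Call:
step_arm(increments=[[0, 0, -0.04, 0, 0, 0, 0], [0, 0, -0.08, 0, 0, 0, 0], [0, 0, -0.11, 0, 0, 0, 0], [0, 0, -0.125, 0, 0, 0, 0], [0, 0, -0.135, 0, 0, 0, 0], [0, 0, -0.143, 0, 0, 0, 0], [0, 0, -0.148, 0, 0, 0, 0], [0, 0, -0.15, 0, 0, 0, 0], [0, 0, -0.15, 0, 0, 0, 0]])

```text
t: 14.57
eef_pos: [0.4326, -0.08, 0.0053]
tool_rot: [0.0, 0.934, 0.357, 0.0]
contact_force: [-0.1, 0.2, -0.4]
gripper_width: 0.496
```

Call:
step_arm(increments=[[0, 0, 0, 0, 0, 0, 0.5], [0, 0, 0, 0, 0, 0, 1], [0, 0, 0, 0, 0, 0, 1], [0, 0, 0, 0, 0, 0, 1], [0, 0, 0, 0, 0, 0, 1], [0, 0, 0, 0, 0, 0, 1]], force=50)

```text
t: 15.07
eef_pos: [0.4329, -0.0802, 0.0058]
tool_rot: [0.0, 0.934, 0.356, 0.001]
contact_force: [-0.5, -0.8, 6.1]
gripper_width: 0.084
```

```bash
python3 snap.py g scene;  python3 -c "
import cv2;a=cv2.imread('pics/g_scene.png')[120:260,200:360];cv2.imwrite('pics/g_c.png',cv2.resize(a,None,fx=4,fy=4,interpolation=2))"
```

```text
{'eef_pos': array([ 0.4329, -0.0802,  0.0058]), 'tool_rot': array([2.000e-04, 9.343e-01, 3.565e-01, 7.000e-04]), 'q': array([-0.3634,  0.5399,  0.4972,  2.2844, -0.6095,  0.443 , -0.2071])}
```

View pics/g_c.png

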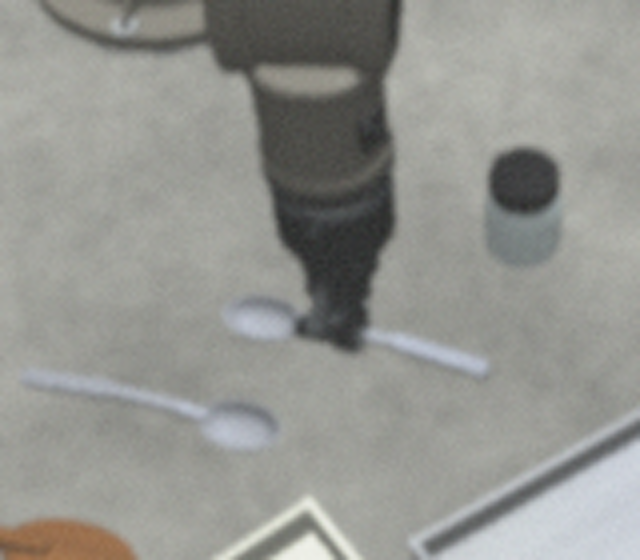

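Call:
step_arm(increments=[[0, 0, 0.03, 0, 0, 0, 1], [0, 0, 0.07, 0, 0, 0, 1], [0, 0, 0.11, 0, 0, 3, 1], [0.02, -0.02, 0.12, 0, 0, 9, 1], [0.045, -0.045, 0.12, 0, 0, 15, 1], [0.07, -0.07, 0.12, 0, 0, 21, 1], [0.095, -0.095, 0.12, 0, 0, 28, 1], [0.12, -0.12, 0.12, 0, 0, 35, 1], [0.145, -0.145, 0.12, 0, 0, 42, 1], [0.17, -0.17, 0.12, 0, 0, 48, 1]])

```text
t: 15.95
eef_pos: [0.6028, -0.251, 0.1248]
tool_rot: [-0.001, 0.706, 0.708, -0.0]
contact_force: [0.7, 0.2, -0.2]
gripper_width: 0.083
```

Call:
step_arm(increments=[[0.025, -0.018, 0, 0, 0, 3.2, 1], [0.04, -0.028, 0, 0, 0, 3.2, 1], [0.04, -0.028, 0, 0, 0, 3.2, 1], [0.04, -0.028, 0, 0, 0, 3.2, 1], [0.04, -0.028, 0, 0, 0, 3.2, 1], [0.04, -0.028, 0, 0, 0, 3.2, 1]])

```text
t: 16.45
eef_pos: [0.6413, -0.277, 0.1249]
tool_rot: [-0.001, 0.688, 0.725, -0.0]
contact_force: [0.6, 0.1, -1.3]
gripper_width: 0.083
```

```bash
python3 snap.py i scene top;  python3 -c "
import cv2;a=cv2.imread('pics/i_scene.png')[190:350,180:340];cv2.imwrite('pics/i_c.png',cv2.resize(a,None,fx=3.7,fy=3.7,interpolation=2))"
```

```text
{'eef_pos': array([ 0.6417, -0.2772,  0.1253]), 'tool_rot': array([-4.000e-04,  6.883e-01,  7.254e-01,  1.000e-04]), 'q': array([ 0.0117,  0.6598,  0.4631,  1.604 , -0.3414,  0.9597,  0.6412])}
```

View pics/i_c.png

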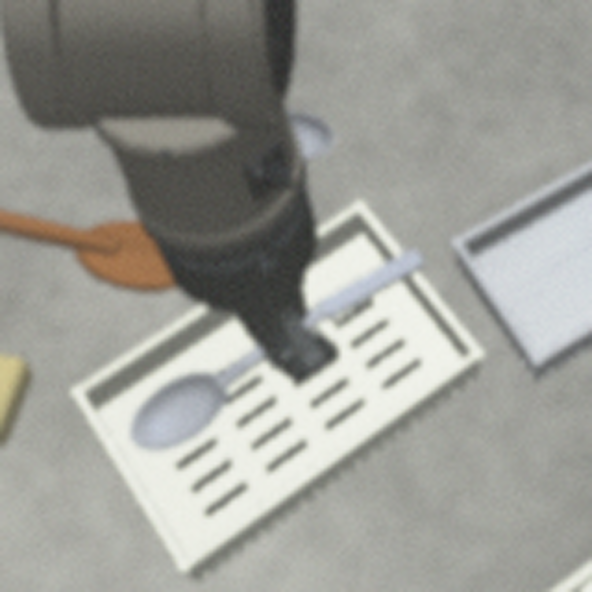

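View pics/i_top.png

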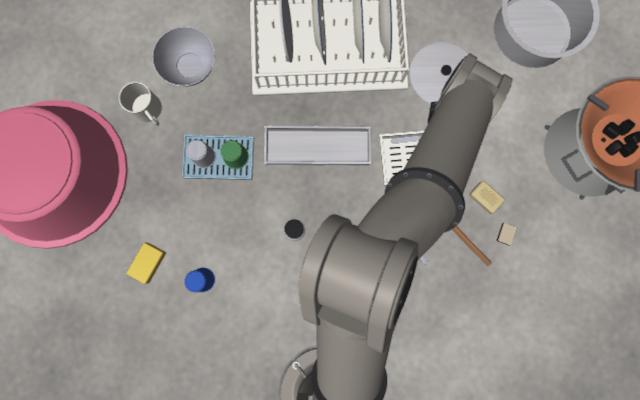

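```bash
python3 - <<'E'
from h import *
yaw=np.radians(-86.9);c=np.array([.6417,-.2772]);u=np.array([np.cos(yaw),np.sin(yaw)])
for n,s,z in (("bowl",.095,.128),("hend",-.095,.122)):
    print(n,proj("scene",np.r_[c+s*u,z]))
for n,U,z in (("bowl",(138,443),.128),("hend",(420,257),.122)):
    p=(np.array(U)+.5)/3.7-.5+[180,190]; print(n,p,atz("scene",p,z))
E
```

```text
bowl [215.27978206 309.80249771]
hend [292.56963893 259.04914449]
bowl [216.93243243 309.36486486] [ 0.64790537 -0.36891033  0.128     ]
hend [293.14864865 259.09459459] [ 0.63737748 -0.18134694  0.122     ]
```

Call:
step_arm(increments=[[0.001, -0.003, -0.03, 0, 0, 0, 1], [0.001, -0.003, -0.06, 0, 0, 0, 1], [0.001, -0.003, -0.08, 0, 0, 0, 1], [0.001, -0.003, -0.095, 0, 0, 0, 1], [0.001, -0.003, -0.105, 0, 0, 0, 1], [0.001, -0.003, -0.11, 0, 0, 0, 1], [0.001, -0.003, -0.112, 0, 0, 0, 1], [0.001, -0.003, -0.114, 0, 0, 0, 1], [0.001, -0.003, -0.114, 0, 0, 0, 1]])

```text
t: 17.3
eef_pos: [0.6438, -0.2814, 0.0121]
tool_rot: [0.001, 0.688, 0.725, 0.0]
contact_force: [0.6, 0.3, 0.1]
gripper_width: 0.088
```

Call:
step_arm(increments=[[0, 0, -0.001, 0, 0, 0, 1], [0, 0, -0.002, 0, 0, 0, 1], [0, 0, -0.002, 0, 0, 0, 1]])

```text
t: 17.55
eef_pos: [0.6439, -0.2814, 0.0101]
tool_rot: [0.001, 0.688, 0.725, 0.0]
contact_force: [0.6, 0.0, 1.4]
gripper_width: 0.08
```

Call:
step_arm(increments=[[0, 0, 0, 0, 0, 0, 0.7], [0, 0, 0, 0, 0, 0, 0.4], [0, 0, 0, 0, 0, 0, 0.4], [0, 0, 0, 0, 0, 0, 0.4], [0, 0, 0.01, 0, 0, 0, 0.4], [0, 0, 0.03, 0, 0, 0, 0.4], [0, 0, 0.06, 0, 0, 0, 0.4], [0, 0, 0.1, 0, 0, 0, 0.4], [0, 0, 0.13, 0, 0, 0, 0.4]])

```text
t: 18.3
eef_pos: [0.6436, -0.2816, 0.1426]
tool_rot: [0.001, 0.689, 0.725, 0.0]
contact_force: [0.8, -0.1, 0.8]
gripper_width: 0.3
```

Call:
step_arm(increments=[[-0.03, 0.007, 0, 0, 0, -6, 0], [-0.06, 0.014, 0, 0, 0, -12, 0], [-0.09, 0.021, 0, 0, 0, -18, 0], [-0.12, 0.028, 0, 0, 0, -24, 0], [-0.15, 0.035, 0, 0, 0, -30, 0], [-0.18, 0.042, 0, 0, 0, -36, 0], [-0.21, 0.05, 0, 0, 0, -42, 0], [-0.23, 0.056, 0, 0, 0, -48, 0], [-0.244, 0.058, 0, 0, 0, -53.6, 0], [-0.244, 0.058, 0, 0, 0, -53.6, 0]])

```text
t: 19.13
eef_pos: [0.3961, -0.2223, 0.1394]
tool_rot: [-0.001, 0.942, 0.334, -0.0]
contact_force: [-0.2, 0.3, -1.0]
gripper_width: 0.503
```

Call:
step_arm(increments=[[0, 0, 0, 0, 0, 0, 0], [0, 0, 0, 0, 0, 0, 0], [0, 0, 0, 0, 0, 0, 0]])

```text
t: 19.38
eef_pos: [0.4008, -0.2235, 0.1398]
tool_rot: [0.001, 0.941, 0.338, 0.001]
contact_force: [0.0, -0.3, 0.2]
gripper_width: 0.5
```

```bash
python3 snap.py j scene top;  python3 -c "
import cv2;a=cv2.imread('pics/j_scene.png')[180:350,135:335];cv2.imwrite('pics/j_c.png',cv2.resize(a,None,fx=3.5,fy=3.5,interpolation=2))"
```

```text
{'eef_pos': array([ 0.4002, -0.2235,  0.1395]), 'tool_rot': array([4.000e-04, 9.413e-01, 3.375e-01, 1.000e-04]), 'q': array([-0.3037,  0.3202,  0.8126,  2.1849, -0.3374,  0.7606, -0.1507])}
```

View pics/j_c.png

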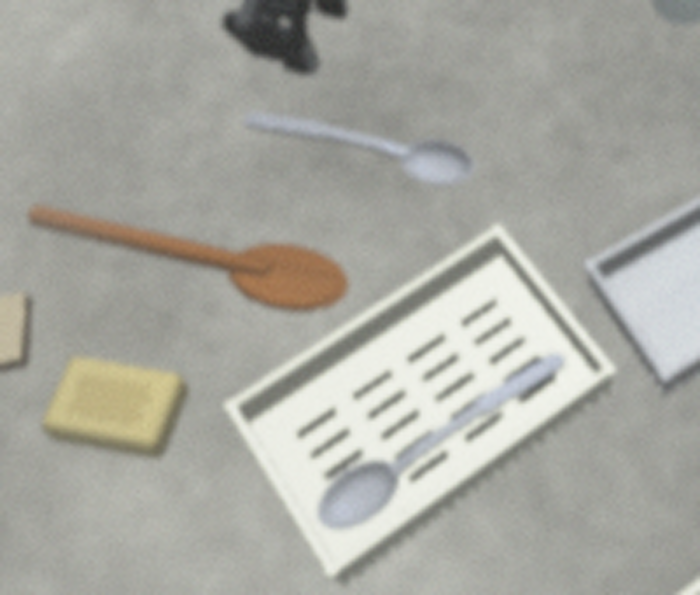

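Spoon A lies flat in the tray, crop (330..560, 355..520). Next I descend on spoon B.

Call:
step_arm(increments=[[-0.001, 0.001, -0.04, 0, 0, 0, 0], [-0.001, 0.001, -0.075, 0, 0, 0, 0], [-0.001, 0.001, -0.1, 0, 0, 0, 0], [-0.001, 0.001, -0.115, 0, 0, 0, 0], [-0.001, 0.001, -0.125, 0, 0, 0, 0], [-0.001, 0.001, -0.131, 0, 0, 0, 0], [-0.001, 0.001, -0.134, 0, 0, 0, 0], [-0.001, 0.001, -0.134, 0, 0, 0, 0], [-0.001, 0.001, -0.134, 0, 0, 0, 0]])

```text
t: 20.23
eef_pos: [0.3989, -0.2224, 0.0059]
tool_rot: [0.0, 0.942, 0.337, 0.001]
contact_force: [-0.8, 0.2, 0.9]
gripper_width: 0.498
```

Call:
step_arm(increments=[[0, 0, 0, 0, 0, 0, 0.5], [0, 0, 0, 0, 0, 0, 1], [0, 0, 0, 0, 0, 0, 1], [0, 0, 0, 0, 0, 0, 1], [0, 0, 0, 0, 0, 0, 1], [0, 0, 0, 0, 0, 0, 1]], force=50)

```text
t: 20.73
eef_pos: [0.3989, -0.2223, 0.0058]
tool_rot: [0.0, 0.942, 0.337, 0.001]
contact_force: [-0.1, 0.5, 6.4]
gripper_width: 0.082
```

Call:
step_arm(increments=[[0, 0, 0.03, 0, 0, 0, 1], [0, 0, 0.07, 0, 0, 0, 1], [0, 0, 0.11, 0, 0, 4, 1], [0.02, -0.006, 0.12, 0, 0, 11, 1], [0.05, -0.015, 0.12, 0, 0, 18, 1], [0.075, -0.023, 0.12, 0, 0, 25, 1], [0.1, -0.031, 0.12, 0, 0, 32, 1], [0.125, -0.039, 0.12, 0, 0, 39, 1], [0.15, -0.047, 0.12, 0, 0, 46, 1], [0.175, -0.055, 0.12, 0, 0, 52, 1]])

```text
t: 21.57
eef_pos: [0.574, -0.2772, 0.1249]
tool_rot: [-0.0, 0.696, 0.718, -0.0]
contact_force: [-0.4, -0.3, -0.4]
gripper_width: 0.083
```

Call:
step_arm(increments=[[0.013, -0.004, 0, 0, 0, 1.6, 1], [0.013, -0.004, 0, 0, 0, 1.6, 1], [0.013, -0.004, 0, 0, 0, 1.6, 1], [0.013, -0.004, 0, 0, 0, 1.6, 1], [0.013, -0.004, 0, 0, 0, 1.6, 1]])

```text
t: 21.98
eef_pos: [0.5849, -0.2808, 0.1251]
tool_rot: [-0.001, 0.689, 0.725, -0.0]
contact_force: [0.1, -0.3, -1.2]
gripper_width: 0.087
```

```bash
python3 snap.py k scene top;  python3 -c "
import cv2;a=cv2.imread('pics/k_scene.png')[190:350,180:340];cv2.imwrite('pics/k_c.png',cv2.resize(a,None,fx=3.7,fy=3.7,interpolation=2))"
```

```text
{'eef_pos': array([ 0.5854, -0.2808,  0.1254]), 'tool_rot': array([-3.000e-04,  6.887e-01,  7.250e-01, -0.000e+00]), 'q': array([ 0.0126,  0.5869,  0.4791,  1.7362, -0.332 ,  0.9003,  0.6834])}
```

View pics/k_c.png

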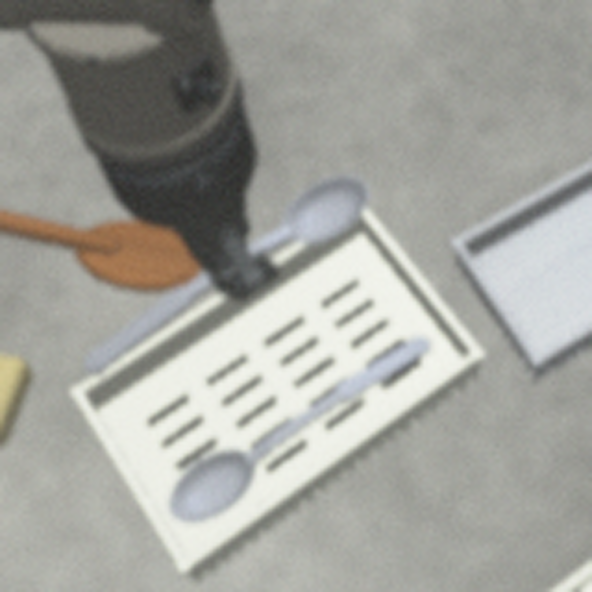

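```bash
python3 - <<'E'
from h import *
for n,U,z in (("bowl",(363,192),.128),("hend",(90,362),.122)):
    p=(np.array(U)+.5)/3.7-.5+[180,190]; print(n,p,atz("scene",p,z))
E
```

```text
bowl [277.74324324 241.52702703] [ 0.58354877 -0.18808007  0.128     ]
hend [203.95945946 287.47297297] [ 0.58689704 -0.37121017  0.122     ]
```

Call:
step_arm(increments=[[0.002, -0.001, -0.03, 0, 0, 0, 1], [0.002, -0.001, -0.06, 0, 0, 0, 1], [0.002, -0.001, -0.08, 0, 0, 0, 1], [0.002, -0.001, -0.095, 0, 0, 0, 1], [0.002, -0.001, -0.105, 0, 0, 0, 1], [0.002, -0.001, -0.11, 0, 0, 0, 1], [0.002, -0.001, -0.113, 0, 0, 0, 1], [0.002, -0.001, -0.115, 0, 0, 0, 1], [0.002, -0.001, -0.115, 0, 0, 0, 1]])

```text
t: 22.83
eef_pos: [0.5887, -0.2824, 0.0109]
tool_rot: [0.001, 0.688, 0.725, 0.0]
contact_force: [-0.3, 1.8, -0.6]
gripper_width: 0.088
```

Call:
step_arm(increments=[[0, 0, -0.001, 0, 0, 0, 1], [0, 0, -0.001, 0, 0, 0, 1]])

```text
t: 23.0
eef_pos: [0.5889, -0.2825, 0.0101]
tool_rot: [0.001, 0.688, 0.725, 0.0]
contact_force: [-0.1, -0.3, 0.6]
gripper_width: 0.083
```

Call:
step_arm(increments=[[0, 0, 0, 0, 0, 0, 0.7], [0, 0, 0, 0, 0, 0, 0.4], [0, 0, 0, 0, 0, 0, 0.4], [0, 0, 0, 0, 0, 0, 0.4], [0, 0, 0.01, 0, 0, 0, 0.4], [0, 0, 0.03, 0, 0, 0, 0.4], [0, 0, 0.06, 0, 0, 0, 0.4], [0, 0, 0.1, 0, 0, 0, 0.4], [0, 0, 0.12, 0, 0, 0, 0.4]])

```text
t: 23.75
eef_pos: [0.5896, -0.2834, 0.1342]
tool_rot: [0.002, 0.689, 0.725, 0.001]
contact_force: [1.2, 0.2, 0.1]
gripper_width: 0.3
```

Call:
step_arm(increments=[[-0.02, -0.01, 0, 0, 0, -6, 0], [-0.04, -0.02, 0, 0, 0, -12, 0], [-0.06, -0.03, 0, 0, 0, -18, 0], [-0.08, -0.04, 0, 0, 0, -24, 0], [-0.1, -0.05, 0, 0, 0, -30, 0], [-0.12, -0.06, 0, 0, 0, -36, 0], [-0.14, -0.07, 0, 0, 0, -42, 0], [-0.16, -0.08, 0, 0, 0, -48, 0], [-0.177, -0.087, 0, 0, 0, -51.2, 0], [-0.177, -0.087, 0, 0, 0, -51.2, 0]])

```text
t: 24.58
eef_pos: [0.4069, -0.3711, 0.13]
tool_rot: [0.0, 0.936, 0.353, -0.001]
contact_force: [-0.7, -0.3, 0.4]
gripper_width: 0.498
```

Call:
step_arm(increments=[[0, 0, 0, 0, 0, 0, 0], [0, 0, 0, 0, 0, 0, 0], [0, 0, 0, 0, 0, 0, 0]])

```text
t: 24.83
eef_pos: [0.4125, -0.3685, 0.1294]
tool_rot: [0.0, 0.934, 0.358, 0.0]
contact_force: [0.4, 0.3, -0.8]
gripper_width: 0.502
```

```bash
python3 snap.py l scene top;  python3 -c "
import cv2;a=cv2.imread('pics/l_scene.png')[180:350,135:335];cv2.imwrite('pics/l_c.png',cv2.resize(a,None,fx=3.5,fy=3.5,interpolation=2))"
```

```text
{'eef_pos': array([ 0.4123, -0.3686,  0.1293]), 'tool_rot': array([0.000e+00, 9.339e-01, 3.577e-01, 2.000e-04]), 'q': array([ 0.0472,  0.4982,  0.7484,  1.9798, -0.4544,  0.8357,  0.2088])}
```

View pics/l_c.png

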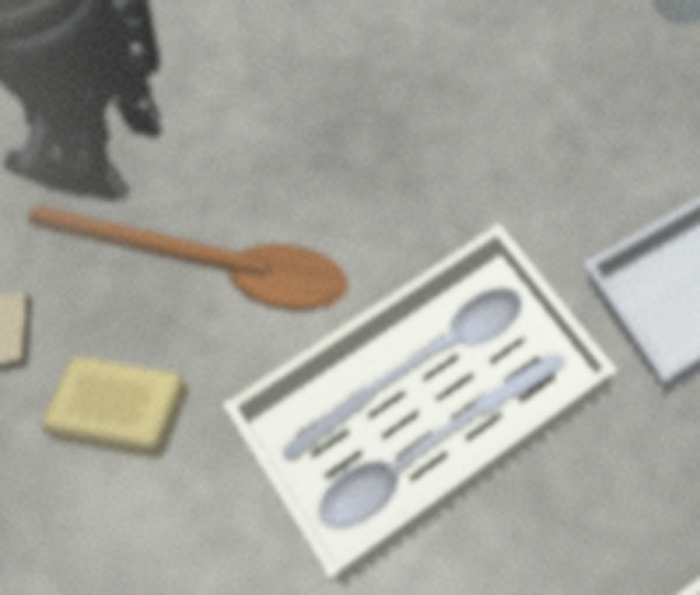

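Both spoons lie flat, side by side in the tray. Next is the stick.

Call:
step_arm(increments=[[-0.001, 0, -0.03, 0, 0, 0, 0], [-0.001, 0, -0.065, 0, 0, 0, 0], [-0.001, 0, -0.09, 0, 0, 0, 0], [-0.001, 0, -0.105, 0, 0, 0, 0], [-0.001, 0, -0.115, 0, 0, 0, 0], [-0.001, 0, -0.121, 0, 0, 0, 0], [-0.001, 0, -0.125, 0, 0, 0, 0], [-0.001, 0, -0.126, 0, 0, 0, 0], [-0.001, 0, -0.126, 0, 0, 0, 0]])

```text
t: 25.68
eef_pos: [0.4107, -0.3694, 0.0039]
tool_rot: [0.0, 0.934, 0.357, 0.0]
contact_force: [-0.4, -0.3, 0.7]
gripper_width: 0.499
```

Call:
step_arm(increments=[[0, 0, 0, 0, 0, 0, 0.5], [0, 0, 0, 0, 0, 0, 1], [0, 0, 0, 0, 0, 0, 1], [0, 0, 0, 0, 0, 0, 1], [0, 0, 0, 0, 0, 0, 1], [0, 0, 0, 0, 0, 0, 1]], force=60)

```text
t: 26.18
eef_pos: [0.4108, -0.3694, 0.0043]
tool_rot: [0.0, 0.934, 0.357, 0.001]
contact_force: [0.6, 0.9, 5.6]
gripper_width: 0.156
```

Call:
step_arm(increments=[[0, 0, 0.03, 0, 0, 0, 1], [0, 0, 0.06, 0, 0, 0, 1], [0, 0, 0.09, 0, 0, 0, 1], [0, 0, 0.12, 0, 0, 0, 1], [0.018, 0.028, 0.13, 0, 0, 3, 1], [0.036, 0.056, 0.13, 0, 0, 6, 1], [0.054, 0.084, 0.13, 0, 0, 9, 1], [0.072, 0.112, 0.13, 0, 0, 13, 1], [0.09, 0.14, 0.13, 0, 0, 17, 1], [0.108, 0.168, 0.13, 0, 0, 21, 1]])

```text
t: 27.02
eef_pos: [0.5189, -0.1995, 0.1338]
tool_rot: [0.0, 0.853, 0.522, 0.0]
contact_force: [0.2, -1.2, -1.0]
gripper_width: 0.155
```

Call:
step_arm(increments=[[0.018, 0.028, 0, 0, 0, 4, 1], [0.036, 0.056, 0, 0, 0, 8, 1], [0.054, 0.084, 0, 0, 0, 12, 1], [0.072, 0.112, 0, 0, 0, 16, 1], [0.09, 0.14, 0, 0, 0, 20, 1], [0.108, 0.168, 0, 0, 0, 24, 1], [0.126, 0.196, 0, 0, 0, 25.7, 1], [0.135, 0.205, 0, 0, 0, 25.7, 1], [0.135, 0.205, 0, 0, 0, 25.7, 1], [0.135, 0.205, 0, 0, 0, 25.7, 1]])

```text
t: 27.85
eef_pos: [0.6531, 0.0039, 0.1332]
tool_rot: [0.0, 0.716, 0.698, -0.0]
contact_force: [-0.3, -0.6, 0.1]
gripper_width: 0.153
```

Call:
step_arm(increments=[[0, 0, 0, 0, 0, 0, 1], [0, 0, 0, 0, 0, 0, 1]])

```text
t: 28.02
eef_pos: [0.6524, 0.0016, 0.1335]
tool_rot: [0.0, 0.717, 0.697, -0.0]
contact_force: [0.7, -0.1, -0.4]
gripper_width: 0.157
```

```bash
python3 snap.py m scene top;  python3 -c "
import cv2;a=cv2.imread('pics/m_scene.png')[170:310,280:440];cv2.imwrite('pics/m_c.png',cv2.resize(a,None,fx=4,fy=4,interpolation=2))"
```

```text
{'eef_pos': array([0.6527, 0.0022, 0.1335]), 'tool_rot': array([ 1.000e-04,  7.173e-01,  6.968e-01, -2.000e-04]), 'q': array([-0.4556,  0.5871,  0.5073,  1.7238, -0.3443,  0.9206,  0.1626])}
```

View pics/m_c.png

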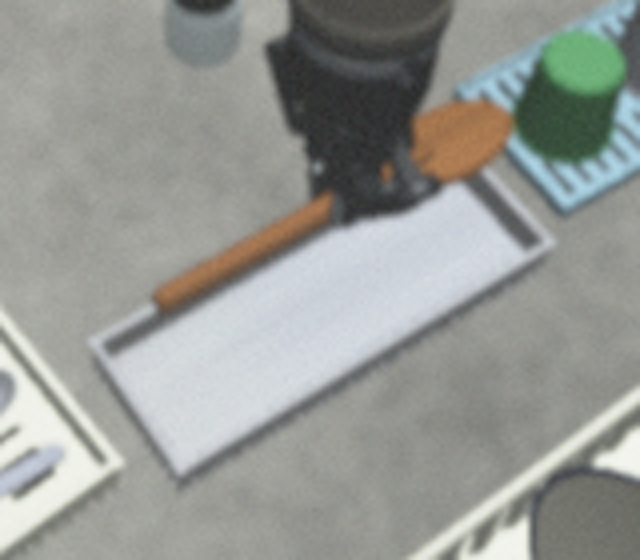

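View pics/m_top.png

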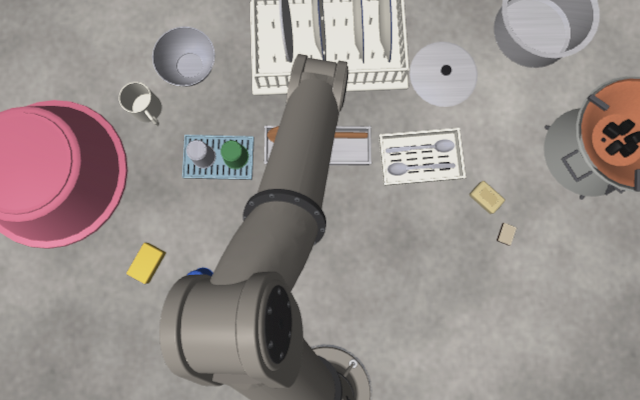

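```bash
python3 - <<'E'
from h import *
for n,U,z in (("hend",(158,298),.138),("blade",(513,122),.134)):
    p=(np.array(U)+.5)/4-.5+[280,170]; print(n,p,atz("scene",p,z))
E
```

```text
hend [319.125 244.125] [ 0.64623413 -0.11810517  0.138     ]
blade [407.875 200.125] [0.66630507 0.12468323 0.134     ]
```

Call:
step_arm(increments=[[0, 0, -0.03, 0, 0, 0, 1], [0, 0, -0.06, 0, 0, 0, 1], [0, 0, -0.08, 0, 0, 0, 1], [0, 0, -0.095, 0, 0, 0, 1], [0, 0, -0.107, 0, 0, 0, 1], [0, 0, -0.115, 0, 0, 0, 1], [0, 0, -0.12, 0, 0, 0, 1], [0, 0, -0.123, 0, 0, 0, 1], [0, 0, -0.123, 0, 0, 0, 1]])

```text
t: 28.87
eef_pos: [0.6535, 0.0038, 0.0105]
tool_rot: [0.0, 0.716, 0.698, 0.0]
contact_force: [0.4, 0.3, 0.1]
gripper_width: 0.152
```

Call:
step_arm(increments=[[0, 0, -0.001, 0, 0, 0, 1], [0, 0, -0.002, 0, 0, 0, 1], [0, 0, -0.002, 0, 0, 0, 1]])

```text
t: 29.12
eef_pos: [0.6536, 0.004, 0.0088]
tool_rot: [0.0, 0.716, 0.698, 0.0]
contact_force: [0.1, 0.4, 0.1]
gripper_width: 0.158
```

Within 1 mm of the floor. I'll release, rise, and back away toward the robot to look.

Call:
step_arm(increments=[[0, 0, -0.0005, 0, 0, 0, 0.6], [0, 0, -0.0005, 0, 0, 0, 0.3], [0, 0, -0.0005, 0, 0, 0, 0.3], [0, 0, -0.0005, 0, 0, 0, 0.3], [0, 0, 0.01, 0, 0, 0, 0.3], [0, 0, 0.03, 0, 0, 0, 0.3], [0, 0, 0.06, 0, 0, 0, 0.3], [0, 0, 0.1, 0, 0, 0, 0.3], [0, 0, 0.14, 0, 0, 0, 0.3], [0, 0, 0.17, 0, 0, 0, 0.3]])

```text
t: 29.95
eef_pos: [0.6541, 0.0034, 0.1826]
tool_rot: [0.001, 0.717, 0.697, 0.001]
contact_force: [-0.2, 0.4, 0.5]
gripper_width: 0.353
```

Call:
step_arm(increments=[[-0.04, -0.01, 0, 0, 0, 0, 0], [-0.08, -0.02, 0, 0, 0, 0, 0], [-0.12, -0.03, 0, 0, 0, 0, 0], [-0.15, -0.04, 0, 0, 0, 0, 0], [-0.18, -0.05, 0, 0, 0, 0, 0], [-0.2, -0.06, 0, 0, 0, 0, 0], [-0.2, -0.06, 0, 0, 0, 0, 0], [-0.2, -0.06, 0, 0, 0, 0, 0], [-0.2, -0.06, 0, 0, 0, 0, 0]])

```text
t: 30.7
eef_pos: [0.4543, -0.0558, 0.1791]
tool_rot: [0.001, 0.716, 0.698, 0.001]
contact_force: [0.4, -0.1, 0.2]
gripper_width: 0.498
```

```bash
python3 snap.py n scene top;  python3 -c "
import cv2;a=cv2.imread('pics/n_scene.png')[120:350,190:480];cv2.imwrite('pics/n_c.png',cv2.resize(a,None,fx=2.6,fy=2.6,interpolation=2))
a=cv2.imread('pics/n_top.png')[120:260,170:480];cv2.imwrite('pics/n_t.png',cv2.resize(a,None,fx=2.5,fy=2.5,interpolation=2))"
```

```text
{'eef_pos': array([ 0.4545, -0.0557,  0.1787]), 'tool_rot': array([5.000e-04, 7.161e-01, 6.980e-01, 4.000e-04]), 'q': array([-0.5516,  0.2021,  0.6139,  2.1427, -0.156 ,  0.8378,  0.1318])}
```

View pics/n_c.png

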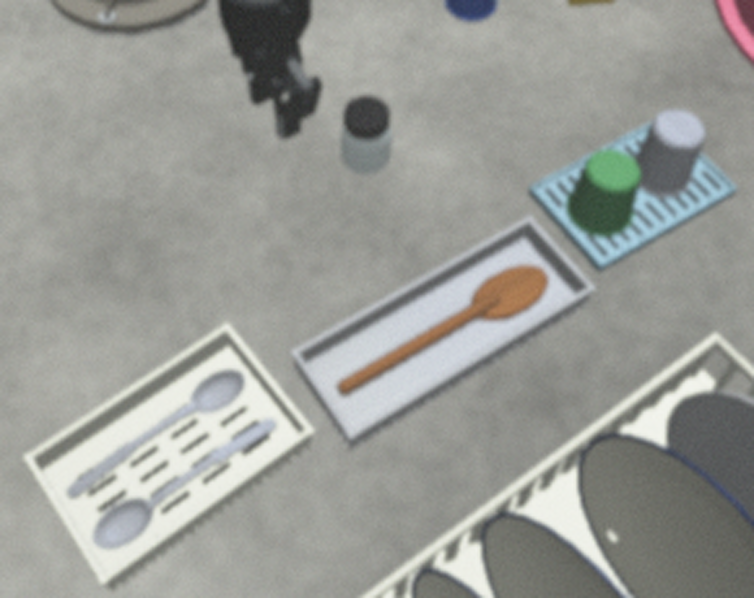

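View pics/n_t.png

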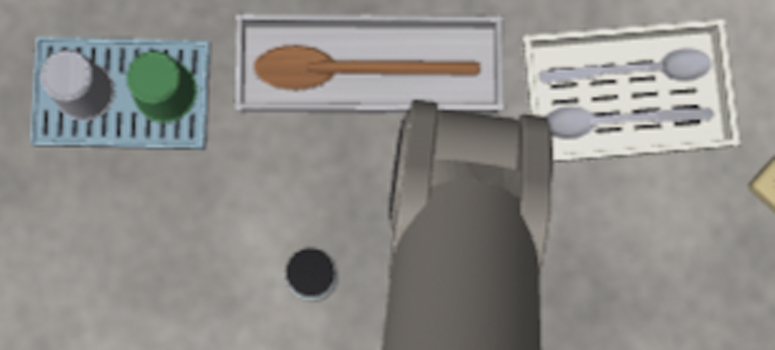

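```bash
python3 - <<'E'
from h import *
from station import bot
print("tumbler",atz("top",(196.6,150.2),.088),"green",atz("top",(231.2,153.4),.08),"prongs .6335 .320 / .629 .231")
o=bot.get_obs();print(o["contact_force"].round(1),abs(o["joint_vel"]).max(),o["t"])
bot.hand_in()
E
```

```text
tumbler [0.63039179 0.31389626 0.088     ] green [0.6217408  0.22648967 0.08      ] prongs .6335 .320 / .629 .231
[-0.6 -0.1 -0.8] 0.008943559493309912 30.8
the job is handed in; nothing more can be done
```

I handed the job in at about 31 s of the 122 s allowed, with everything placed. The hand-in gives no verdict, so this rests on my own checks.

- **Cups:** The steel tumbler is mouth down over the +y prong and the green cup over the −y prong. From the top view their axes are about 7 mm and 9 mm from the prongs, against the 28 mm allowed.
- **Spoons:** Both lie flat, side by side, in the white cutlery tray.
- **Stick:** It lies flat in the long tray, within about 3 mm of its centre when last measured, just before lowering.
- **Left alone:** I did not touch the salt jar or the blue look-alike.
- **Robot:** The arm is clear of everything, and the force reading is only noise.

**Disagreement:** Heights measured from the two cameras came out roughly 3–8 mm lower than the text's. I used the table height, the text's sizes and, for the cups, contact force instead.

**Contact forces:** They stayed below about 14 N in the readings at the end of each move.

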